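# Raise the barrier and load the slide rack into the drying bay

### The job

Load the slide rack into the drying bay: with the fingertips or the outside of the fingers, push the counterweighted barrier arm up past its balance point so that it stays raised by itself, then push the steel slide rack along its lane, under the raised arm, until it is fully home against the blower box. Only push: do not lift or tip the rack, keep the fingers off its wire handle, and leave everything else on the bench where it stands.

Things in the scene. Friction and masses are not known exactly. Their poses are not given: they have to be found in the camera images.
- bay: Drying bay fixed to the bench. Origin on the bench top, mid-lane, straight below the lowered barrier; x along the lane, away from the robot, to the blower box; y left, z up. Lane floor: grey plate 6 mm thick, 130 mm wide, x -180 to +120 mm. Two guide rails, inner faces y = +-50, outer +-58 mm, tops 26 mm above the bench.
- blower_face (a point): Bottom middle of the white blower box's front face, on the lane floor, x = +120 mm in the bay's frame: the rack's far wall touches it when home. The box is 160 mm wide, 90 mm deep, 72 mm high.
- fork (a point): Top of the dark fork post that the lowered arm lies in, 92 mm above the bench, right of the lane (bay y -59 to -69 mm, 26 mm wide along x). Beyond it (bay y below -70 mm) is bare bench under the arm's overhanging end.
- barrier (a joint): Barrier arm angle, rad: 0 = lowered, level across the lane; grows as the free end rises; hard stop at 1.35 (nearly upright). No spring: below the balance point (0.68, about 39 degrees) it falls back to 0, beyond it falls by itself to the stop and stays. Arm with weight about 0.6 kg; 0.5 to 0.9 N upward near the free end lifts it.
- barrier_pivot (a point): Hinge axis (along the bay's x), 90 mm above the bench, bay y = +100 mm, between two white cheeks (x +-33, y 82 to 118, 106 mm high) on a foot plate to y = 190 mm. The arm is a 16 mm round aluminium bar from here across the lane to -y. Steel counterweight, 46 mm diameter x 40 mm, 40 mm beyond the hinge (+y) and 52 mm above it when the arm is down; it swings down as the arm rises.
- barrier_end (a point): Point on the bar's axis, 210 mm from the hinge axis (lowered: bay y = -110 mm, 90 mm above the bench). Moves with the arm. The bar ends 28 mm beyond it in a black rubber cap, 19 mm diameter. About this point the bar overhangs the fork post (bay y -69 to -138 mm), free in front, below and above.
- rack_centre (a point): Centre, 18 mm above the underside, of the loose steel rack of glass slides: tray 100 mm long (x, along the lane), 88 mm wide (y), 0.25 to 0.5 kg; end walls 36 mm high. A wire handle arch across its middle, 6 mm thick, 81 mm wide, rises to 118 mm: it cannot pass the lowered arm. Stands between the rails at the robot's end of the lane; home, it is at bay x = +70 mm.
- dropper: Bystander: small amber dropper bottle, 34 mm diameter, 75 mm high, right of the blower end of the lane. Origin at its underside's centre.
- mailer: Bystander: white plastic slide mailer, 85 x 60 x 34 mm, left of the blower end of the lane. Origin at its underside's centre.
- beaker: Bystander: small glass beaker, 60 mm diameter, 80 mm high, left of the robot's end of the lane. Origin at its underside's centre.
- marker_stand: Bystander: yellow stand 75 x 110 x 70 mm with upright markers to 121 mm, to the right. Origin at its underside's centre.
- calculator: Bystander: flat grey calculator, 150 x 85 x 14 mm, to the left. Origin at its underside's centre.
- slide_box: Bystander: blue slide box, 100 x 85 x 40 mm, to the left. Origin at its underside's centre.
- wash_bottle: Bystander: white bottle with red cap, 64 mm diameter, 170 mm high, to the right. Origin at its underside's centre.
- rack: The slide rack itself, as described for its centre; this origin is at its underside's centre (6 mm above the bench on the lane floor).
- handle: The rack's upright wire handle arch (fixed to the rack); the fingers must not touch it. Its origin is the rack's origin.
Not all that is in view belongs to the job. What is shaped like the rack but black or purple is not meant.

How it is judged:
On the way, in this order (a step that is already met when the one before it is completed fails the run):
1. the barrier arm has been pushed up past its balance point, to its raised rest (above 1.2 rad) (value of joint barrier above 1.2 rad), for 0.3 s.
2. the slide rack is home against the blower box (x of rack_centre in the frame of bay between 0.064 and 0.076 m and y of rack_centre in the frame of bay between -0.012 and 0.012 m and z of rack_centre in the frame of bay below 0.029 m and angle between the x axis of rack_centre and the x axis of bay, either way round below 0.08 rad and angle between rack_centre's own z axis and vertical below 0.06 rad), for 0.2 s.
At the end, for the whole second after the job is handed in: The barrier stands raised by itself (joint above 1.2 rad) and still; the rack rests upright and square on the lane floor, its centre within 6 mm of home along the lane (gap to the blower box under 6 mm) (all of step 2 and value of joint barrier above 1.2 rad and velocity of joint barrier between -0.05 and 0.05 rad/s and linear speed of rack below 0.01 m/s); the robot touches nothing.
It fails at once if the rack is lifted more than 8 mm or tipped (z of rack_centre in the frame of bay above 0.032 m or angle between rack_centre's own z axis and vertical above 0.15 rad).
It fails at once if a bystander is moved more than 20 mm or tipped (distance of any of dropper, mailer, beaker, marker_stand, calculator, slide_box, wash_bottle from where it was at the start of the episode above 0.02 m or angle between any of dropper, mailer, beaker, marker_stand, calculator, slide_box, wash_bottle's own z axis and vertical above 0.3 rad).
It fails at once if the fingers take hold of the rack's wire handle (contact force between the fingers and handle above 1 N).
It also fails if it takes over 58 s, if anything falls off the work surface, if the arm or the gripper's body presses on something with over 40 N, if the wrist force passes 120 N, or if a joint passes its speed limit or range.

### The arm

A 6-joint arm with a two-finger parallel gripper is mounted at the origin on the work surface. World frame = base frame: x ahead of the robot, y to its left, z up, the work surface at z = 0. Lengths are in m, angles in rad, forces in N, time in s.
With the tool pointing down it reaches from about 0.275 to 0.75 m from the base axis. Payload 10.2 kg.
Tool frame: the origin (TCP) lies between the finger pads; the fingertips stand 17 mm ahead of it and the grasp point (between the pads) lies 2 mm behind it; z points along the fingers, x is the direction in which the jaws open and shut, and the axes are right-handed (so a half turn about z gives the same grasp; the last joint's range is limited). The gripper opens to 85 mm and grips with 20 to 120 N. Pads are 22 mm wide; open, the fingers measure 114 mm over their backs; the gripper's body (76 mm by 85 mm) begins 54 mm behind the grasp point. The pads swing forward as they close: fully open they stand 13 mm farther back than shut.
Start: joints at [1.087, 0.313, 1.498, -0, 1.331, -0.223], TCP at [0.135, 0.507, 0.248] pointing down, gripper open.
Joint ranges: [-2.94, 2.94], [-0.97, 2.17], [0.19, 2.56], [-1.23, 4.37], [0.02, 3.11], [-2.88, 2.88]. Speed limits (rad/s): [2.39, 2.39, 3.01, 3.14, 3.14, 3.14].

### API

Orientations are given as a unit quaternion [x, y, z, w].
In Python, from workcell import * gives the robot as it stands. The module is installed in compiled form; this text tells all that it offers.
- The arm moves only by the tool carry_out, never from a script. Its arguments are lists of equal length, an entry for each row: "travel": the shift along the tool's x, y, z in mm, a list of three; "turn": the turn about the tool's z in rad. A call has 1 to 12 rows; each row shifts and turns the commanded pose from where the row before left it, along the tool's axes as they then stand; what a row does not reach is not made up. A row lasts 1/10 s, in which the tool goes at most 50 mm and 8.59 degrees, less where a joint would pass 70% of its speed; a pose out of reach is approached as far as the arm can. A call is refused whole if a number of a shift passes 50 or a number of a turn 0.15, either way. A call with a gripper value outside its range is refused whole. "grip" is the opening in per cent of the stroke, from 0 (shut) to 100 (fully open), set as the call begins (left out, the last holds). The fingers move at their own pace and stop on an object; "newtons" is the grip in N (left out, the last holds). Time passes only in rows, so rows that do not move let the fingers close. It gives the time, the measured TCP pose, the force and the opening at its end, in the units of the state.
- get_state(): the state, without advancing time (a new reading comes with each control period).
- camera(name): name is "scene" or "top" or "wrist"; returns the picture (480x640x3 uint8, red, green, blue); there is no depth.
- calibration(name): a dict with "K" (3x3 intrinsics, pixels), "R" (3x3) and "t" (3): a world point X has camera coordinates R X + t; the wrist camera has in their place "hand_eye" (4x4, takes a point from camera to tool coordinates, whose origin is the TCP and whose axes are the tool frame's). Camera axes: x right, y down, z forward; pixel columns grow to the right and rows downward; lengths in m; the calibration is good to about 2 mm. A picture is of the moment at which its call begins: read the wrist's pose just before it. calibration takes no time and is no camera call.
- sign_off(): hands the job in, once; it reports no verdict.
The state is a dict: "time_s": time; "joints": joint angles; "qvel": joint speeds; "joint_torque": joint torques, N m; "ee_pos": TCP position; "ee_rot": TCP orientation; "wrist_force": force on the tool from outside, world axes, zero at the start; "ft_torque": the same for the moment, N m; "finger_gap": finger opening in m.
Only numpy, scipy, OpenCV 4.12 (cv2) and the standard library are available. Lean on these libraries where they do the work, as an engineer would, in place of code of your own. Each camera call takes 0.05 s, during which the arm holds its last target. There are 200 camera calls.

## Working session

There is one attempt and no reset: what is moved stays moved. The work goes in short steps, Python scripts to look and compute and a tool call to move; the robot and the scene stay as the last step left them, time stands still between calls to the robot, and variables do not carry over. Pictures are saved under pics/ and viewed, about 8 in all and at most 12, crops included, and the job is handed in when it is done.

Besides the shell and the picture viewer there is one more tool, called after "Emit:" in YAML: its name, and indented under it one key for each argument. carry_out: Moves the arm, as the interface text tells. Its arguments: {"type":"object","properties":{"travel":{"type":"array","items":{"type":"array","items":{"type":"number"}}},"turn":{"type":"array","items":{"type":"number"}},"grip":{"type":"number"},"newtons":{"type":"number"}},"required":["travel","turn"]}

```bash
mkdir -p pics
python3 - <<'E'
from workcell import *
import cv2
s=get_state();print(s)
for n in("scene","top"):
    cv2.imwrite(f"pics/{n}0.png",camera(n)[:,:,::-1]);print(n,calibration(n))
print(calibration("wrist"))
E
```

```text
{'time_s': 0.0, 'joints': array([ 1.08660251e+00,  3.13447003e-01,  1.49845277e+00,  1.11335565e-05,
        1.33102501e+00, -2.23396673e-01]), 'qvel': array([-0.00050197, -0.00070424,  0.00177934,  0.00084738,  0.00065474,
        0.00057172]), 'joint_torque': array([-9.90328408e-04, -4.12255776e+01, -2.59745604e+01, -1.76471463e-04,
        4.08415348e-03, -1.99925188e-05]), 'ee_pos': array([0.13526149, 0.5070212 , 0.2477307 ]), 'ee_rot': array([ 7.93048809e-01,  6.09157732e-01, -6.07248331e-04,  2.73723309e-04]), 'wrist_force': array([0.41038383, 0.69284259, 0.47302559]), 'ft_torque': array([ 0.02430553,  0.00521231, -0.03021329]), 'finger_gap': 0.08563164700826283}
scene {'K': array([[599.0131065 ,   0.        , 319.67314716],
       [  0.        , 599.0131065 , 240.46486657],
       [  0.        ,   0.        ,   1.        ]]), 'R': array([[ 0.50108786,  0.86512047,  0.02185254],
       [ 0.5030354 , -0.27063092, -0.82080101],
       [-0.70417778,  0.42228602, -0.57079609]]), 't': array([-0.32172948, -0.22106738,  1.8350407 ])}
top {'K': array([[543.88727817,   0.        , 319.71622969],
       [  0.        , 543.88727817, 235.04224698],
       [  0.        ,   0.        ,   1.        ]]), 'R': array([[ 0.00959263, -0.99995331, -0.00116316],
       [-0.99218137, -0.00937331, -0.12445189],
       [ 0.12443517,  0.00234789, -0.99222496]]), 't': array([0.02707368, 0.57646384, 1.20429767])}
{'K': array([[358.79276432,   0.        , 314.84137285],
       [  0.        , 358.79276432, 248.30143532],
       [  0.        ,   0.        ,   1.        ]]), 'hand_eye': array([[ 9.99999590e-01,  4.64415823e-04, -7.77003205e-04,
         4.61925345e-04],
       [-2.16536370e-04,  9.56167231e-01,  2.92821070e-01,
        -7.45400251e-02],
       [ 8.78935742e-04, -2.92820781e-01,  9.56166940e-01,
        -1.25379298e-01],
       [ 0.00000000e+00,  0.00000000e+00,  0.00000000e+00,
         1.00000000e+00]])}
```

View pics/scene0.png

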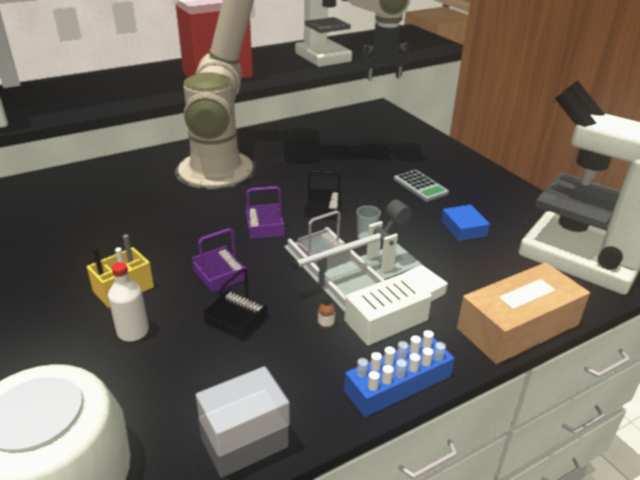

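View pics/top0.png

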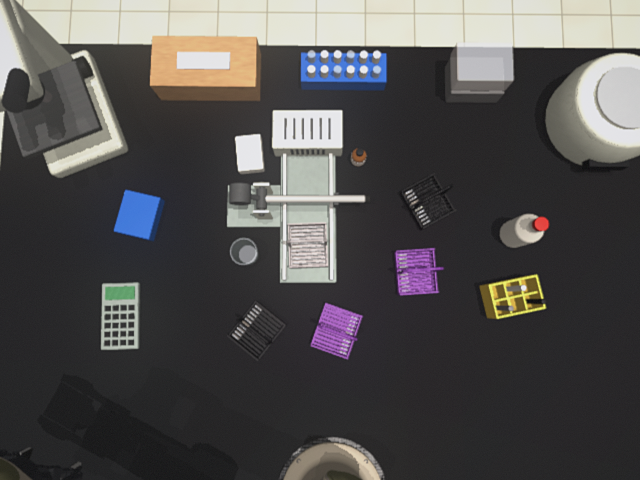

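The bay is at about (308,200) in the top picture, with its lane running up the image (world +x). The steel rack sits in the lane at (307,245). The purple racks (417,271) and (336,331) and the black ones (428,201) and (258,330) are decoys, because only the silver rack stands between the rails. I'll confirm that in an enlarged crop.

Run:
```python
import cv2
a=cv2.imread("pics/top0.png")[100:300,210:390]
cv2.imwrite("pics/crop0.png",cv2.resize(a,None,fx=3,fy=3,interpolation=cv2.INTER_CUBIC))
```

```text
(no output)
```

View pics/crop0.png

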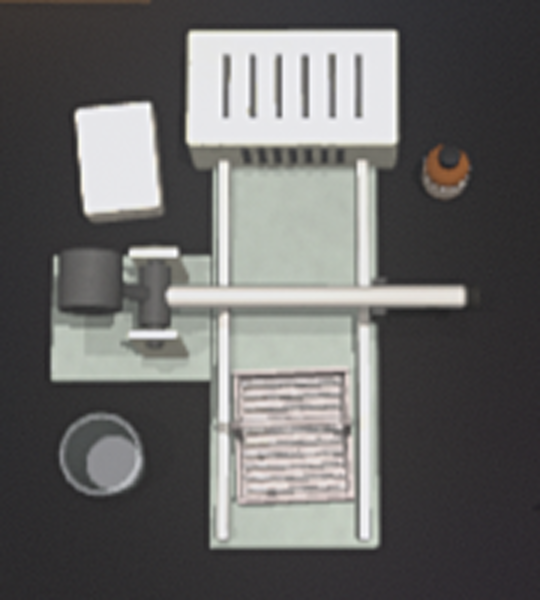

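```bash
cat > h.py <<'E'
import numpy as np
from workcell import *
c=calibration("top");K,R,t=c["K"],c["R"],c["t"]
def w(u,v,z):
    d=R.T@np.linalg.inv(K)@[u,v,1];o=-R.T@t
    return o+d*(z-o[2])/d[2]
E
python3 - <<'E'
from h import *
from scipy.optimize import least_squares
f=lambda u,v:(210+u/3,100+v/3)
obs=[((210,548),.006,(-.18,.065)),((379,548),.006,(-.18,-.065)),((187,147),.072,(.12,.08)),((398,147),.072,(.12,-.08)),((187,31),.072,(.21,.08)),((397,31),.072,(.21,-.08)),((466,296),.09,(0,-.128)),((378,250),.006,(.08,-.065)) ]
P=np.array([w(*f(*o[0]),o[1])[:2] for o in obs]);B=np.array([o[2] for o in obs])
def T(p,b):
    C,S=np.cos(p[2]),np.sin(p[2]);return p[:2]+np.c_[b[:,0]*C-b[:,1]*S,b[:,0]*S+b[:,1]*C]
r=least_squares(lambda p:(T(p,B[:7])-P[:7]).ravel(),[.5,0,0])
print(r.x,(r.fun.reshape(-1,2)*1000).round(1).tolist())
p=r.x;C,S=np.cos(p[2]),np.sin(p[2])
for q,z in [((237,500),.042),((355,503),.042),((235,372),.042),((348,372),.042),((222,428),.118),((348,430),.118)]:
    X=w(*f(*q),z);d=X[:2]-p[:2];print(q,X.round(4),"bay",(C*d[0]+S*d[1]).round(4),(-S*d[0]+C*d[1]).round(4))
print("bottle",w(*f(445,190),0),"end",T(p,np.array([[0,-.11],[0,-.138]])))
E
```

```text
[0.64816783 0.06061425 0.01310712] [[-0.8, -0.1], [-0.4, 0.1], [0.6, 0.8], [1.2, -0.3], [-0.0, 0.1], [0.6, -0.3], [-1.1, -0.3]]
(237, 500) [0.503  0.1011 0.042 ] bay -0.1447 0.0423
(355, 503) [0.5016 0.0124 0.042 ] bay -0.1472 -0.0463
(235, 372) [0.6001 0.1042 0.042 ] bay -0.0475 0.0442
(348, 372) [0.6009 0.0185 0.042 ] bay -0.0478 -0.0415
(222, 428) [0.5489 0.1081 0.118 ] bay -0.0987 0.0488
(348, 430) [0.5483 0.0188 0.118 ] bay -0.1004 -0.0405
bottle [ 0.75403544 -0.05785579  0.        ] end [[ 0.64960957 -0.0493763 ]
 [ 0.64997656 -0.0773739 ]]
```

Only the silver rack stands in the lane, so it's the one. Bay fit: (0.648, 0.061), yaw 0.013, residuals of about 1 mm.

The tool always points down, so it can't get under the bar. I'll push the arm up by pressing the closed fingertips down on its counterweight (bay y of about 0.152).

Emit:
carry_out:
  travel:
    - [-6, 24, 0]
    - [-12, 47, 0]
    - [-12, 47, 0]
    - [-12, 47, 0]
    - [-12, 47, 0]
    - [-12, 47, 0]
    - [-12, 47, 0]
    - [-12, 47, 0]
    - [-12, 47, 0]
    - [-12, 47, 0]
    - [-12, 47, 0]
    - [-12, 47, 0]
  turn: [0, 0, 0, 0, 0, 0, 0, 0, 0, 0, 0, 0]
  grip: 0

```text
time_s: 1.3
ee_pos: [0.6239, 0.2331, 0.2479]
ee_rot: [0.793, 0.609, -0.0, -0.0]
wrist_force: [-0.0, 0.8, 0.3]
finger_gap: -0.0001
```

Emit:
carry_out:
  travel:
    - [0, 0, 0]
    - [0, 0, 0]
    - [-10, 11, 0]
    - [-10, 11, 0]
    - [0, 0, 0]
    - [0, 0, 0]
  turn: [-0.137, -0.137, 0, 0, 0, 0]

```text
time_s: 1.9
ee_pos: [0.6445, 0.2149, 0.2478]
ee_rot: [0.703, 0.712, -0.0, -0.0]
wrist_force: [0.1, 0.3, 0.5]
finger_gap: -0.0004
```

Run:
```python
from h import *
import cv2
s=get_state();print(s['ee_pos'],s['ee_rot'])
cv2.imwrite("pics/w1.png",camera("wrist")[:,:,::-1])
# predicted pixel of CW: 
from scipy.spatial.transform import Rotation as Ro
c=calibration("wrist");H=np.eye(4);H[:3,:3]=Ro.from_quat(s['ee_rot']).as_matrix();H[:3,3]=s['ee_pos']
M=np.linalg.inv(H@c['hand_eye'])
for y,z in [(.14,.165),(.117,.142),(.163,.142)]:
  for x in(-.02,.02):
    q=M@[.648-.0131*y+x,.0606+y+.013*x,z,1];u=c['K']@q[:3];print(x,y,z,u[:2]/u[2])
```

```text
[0.64446977 0.21486371 0.24777173] [ 7.02520796e-01  7.11663015e-01 -3.61633566e-04 -3.91706021e-04]
-0.02 0.14 0.165 [290.64529572 236.0642649 ]
0.02 0.14 0.165 [291.87857409 297.14079788]
-0.02 0.117 0.142 [258.16487165 227.0571086 ]
0.02 0.117 0.142 [260.80975621 283.15761614]
-0.02 0.163 0.142 [327.67123443 227.0736554 ]
0.02 0.163 0.142 [327.0620335  283.18135174]
```

View pics/w1.png

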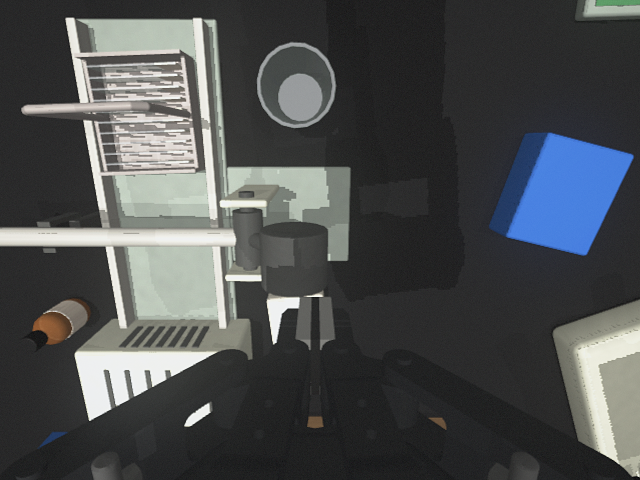

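The view shows the counterweight at pixels (261–327, 222–293), as predicted, with the fingertips above it. Descending.

Emit:
carry_out:
  travel:
    - [0, 0, 20]
    - [0, 0, 30]
    - [0, 0, 10]
    - [0, 0, 8]
    - [0, 0, 6]
    - [0, 0, 6]
    - [0, 0, 5]
    - [0, 0, 5]
    - [0, 0, 4]
    - [0, 0, 4]
    - [0, 0, 4]
    - [0, 0, 0]
  turn: [0, 0, 0, 0, 0, 0, 0, 0, 0, 0, 0, 0]

```text
time_s: 3.15
ee_pos: [0.6443, 0.2322, 0.1592]
ee_rot: [0.699, 0.715, 0.017, -0.005]
wrist_force: [-20.6, 66.7, 53.1]
finger_gap: 0.0003
```

Run:
```python
from h import *
import cv2
s=get_state();print(s['ee_pos'],s['wrist_force'])
cv2.imwrite("pics/s2.png",cv2.resize(camera("scene")[150:350,230:460,::-1],None,fx=2.5,fy=2.5))
```

```text
[0.64427673 0.23220581 0.15923329] [-20.62233755  66.68386154  53.06997178]
```

View pics/s2.png

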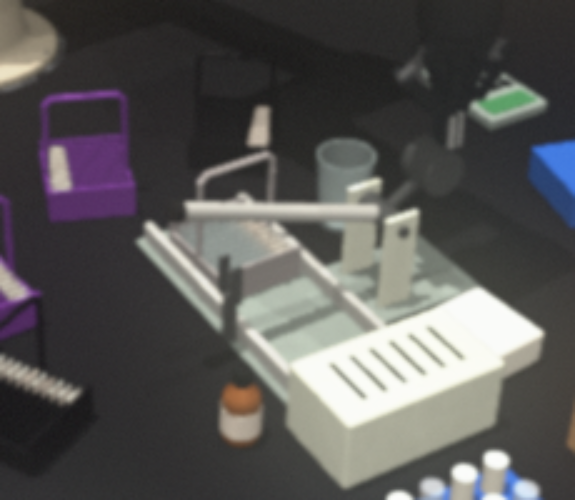

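The fingertip slid to the outer side of the counterweight, and the line of force now runs through the hinge: 67 N sideways, arm only at about 0.25 rad. I'll back off and then follow the counterweight's arc, staying a bit to its inner side.

Emit:
carry_out:
  travel:
    - [0, 0, -10]
    - [0, 0, -15]
    - [0, 0, -20]
    - [0, 0, -20]
    - [0, 0, 0]
    - [-10, 0, 0]
    - [-9, 0, 0]
    - [0, 0, 0]
    - [0, 0, 0]
    - [0, 0, 0]
  turn: [0, 0, 0, 0, 0, 0, 0, 0, 0, 0]

```text
time_s: 4.2
ee_pos: [0.645, 0.1957, 0.211]
ee_rot: [0.702, 0.712, -0.0, -0.0]
wrist_force: [0.2, -0.1, 0.1]
finger_gap: 0.0
```

Run:
```python
from h import *
import cv2
s=get_state();print(s['ee_pos'],s['ee_rot'],s['wrist_force'])
cv2.imwrite("pics/w3.png",camera("wrist")[:,:,::-1])
```

```text
[0.64498615 0.19572122 0.21096405] [ 7.02454841e-01  7.11728279e-01 -1.52448184e-04 -1.73676162e-04] [ 0.18376376 -0.12499738  0.13130108]
```

View pics/w3.png

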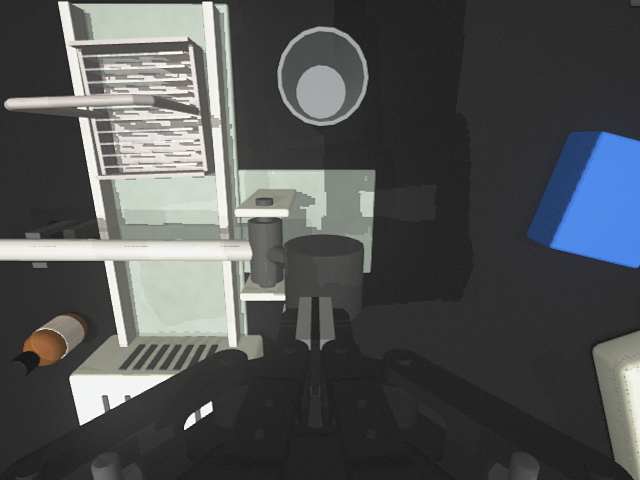

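Emit:
carry_out:
  travel:
    - [0, 0, 24]
    - [0, 0, 5]
    - [5, 0, 4.5]
    - [5, 0, 4.5]
    - [4, 0, 5.5]
    - [4, 0, 5.5]
    - [3, 0, 6]
    - [3, 0, 6]
    - [1, 0, 6]
    - [1, 0, 6]
    - [0, 0, 5]
    - [0, 0, 0]
  turn: [0, 0, 0, 0, 0, 0, 0, 0, 0, 0, 0, 0]

```text
time_s: 5.45
ee_pos: [0.6443, 0.2213, 0.132]
ee_rot: [0.703, 0.712, -0.001, -0.001]
wrist_force: [0.3, 1.1, 0.2]
finger_gap: 0.0
```

Emit:
carry_out:
  travel:
    - [0, 0, 0]
    - [0, 0, 0]
    - [0, 0, 0]
    - [0, 0, 0]
  turn: [0, 0, 0, 0]

```text
time_s: 5.85
ee_pos: [0.6447, 0.2217, 0.1335]
ee_rot: [0.702, 0.712, 0.0, 0.0]
wrist_force: [-0.7, 0.6, 0.0]
finger_gap: 0.0003
```

Run:
```python
from h import *
import cv2
s=get_state();print(s['ee_pos'],s['wrist_force'])
cv2.imwrite("pics/s4.png",cv2.resize(camera("scene")[130:350,230:460,::-1],None,fx=2.5,fy=2.5))
```

```text
[0.64474096 0.22167319 0.13349959] [-0.67065859  0.59637894  0.01497683]
```

View pics/s4.png

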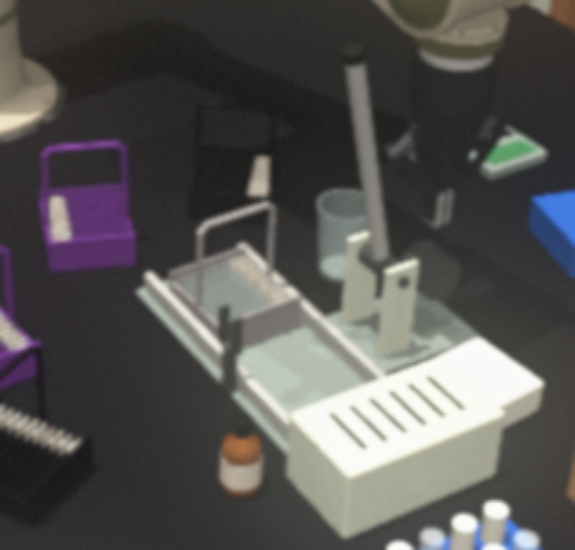

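The scene picture shows the bar near upright (from (372,245) to (352,55)) with the fingers clear and the force near zero. Next: up, back and over behind the rack.

Emit:
carry_out:
  travel:
    - [0, 0, -45]
    - [0, 0, -45]
    - [0, -47, 0]
    - [0, -47, 0]
    - [0, -47, 0]
    - [0, -46, 0]
    - [-43, 0, 0]
    - [-43, 0, 0]
    - [-43, 0, 0]
    - [-42, 0, 0]
    - [0, 0, 0]
    - [0, 0, 0]
  turn: [0, 0, 0, 0, 0, 0, 0, 0, 0, 0, 0, 0]
  grip: 40

```text
time_s: 7.1
ee_pos: [0.46, 0.0479, 0.2235]
ee_rot: [0.703, 0.711, 0.0, 0.0]
wrist_force: [0.2, 0.3, 0.6]
finger_gap: 0.0342
```

Run:
```python
from h import *
import cv2
s=get_state();print(s['ee_pos'],s['wrist_force'],s['finger_gap'])
cv2.imwrite("pics/w5.png",camera("wrist")[:,:,::-1])
```

```text
[0.45999953 0.0478563  0.22350551] [0.20987403 0.29779976 0.64921536] 0.03418203731098637
```

View pics/w5.png

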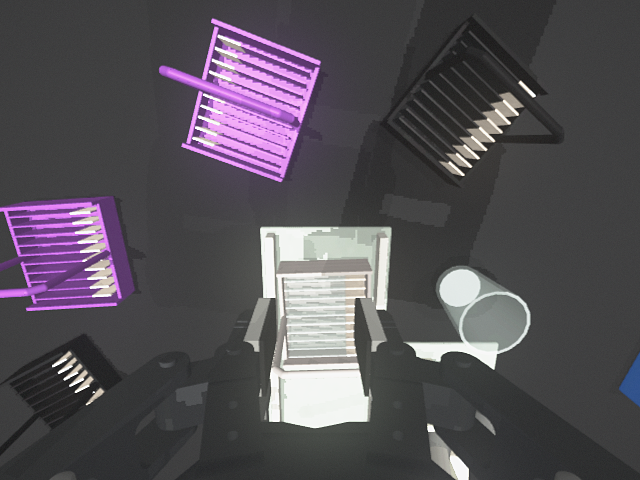

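Run:
```python
from h import *
from scipy.spatial.transform import Rotation as Ro
s=get_state();c=calibration("wrist");H=np.eye(4);H[:3,:3]=Ro.from_quat(s['ee_rot']).as_matrix();H[:3,3]=s['ee_pos']
H=H@c['hand_eye']
for u,v,z in [(322,262,.042),(280,263,.042),(370,261,.042),(325,228,.006),(215,20,.042),(320,62,.042),(182,147,.042),(282,181,.042),(163,70,.118),(460,185,.042)]:
    d=H[:3,:3]@np.linalg.inv(c['K'])@[u,v,1];o=H[:3,3];print(u,v,(o+d*(z-o[2])/d[2]).round(4))
```

```text
322 262 [0.4923 0.0558 0.042 ]
280 263 [0.4938 0.0177 0.042 ]
370 261 [0.4908 0.0991 0.042 ]
325 228 [0.4695 0.0589 0.006 ]
215 20 [ 0.3017 -0.028   0.042 ]
320 62 [0.3291 0.0511 0.042 ]
182 147 [ 0.3937 -0.0614  0.042 ]
282 181 [0.4203 0.0206 0.042 ]
163 70 [ 0.3485 -0.0413  0.118 ]
460 185 [0.4217 0.1715 0.042 ]
```

Emit:
carry_out:
  travel:
    - [0, 0, 40]
    - [0, 0, 45]
    - [0, 0, 45]
    - [0, 0, 35]
    - [0, 0, 20]
    - [0, 0, 0]
  turn: [0, 0, 0, 0, 0, 0]

```text
time_s: 7.75
ee_pos: [0.4585, 0.0497, 0.0362]
ee_rot: [0.702, 0.712, -0.001, -0.002]
wrist_force: [-0.8, -0.4, 0.3]
finger_gap: 0.034
```

Emit:
carry_out:
  travel:
    - [0, 8, 0]
    - [0, 10, 0]
    - [0, 12, 0]
    - [0, 12, 0]
    - [0, 12, 0]
    - [0, 12, 0]
    - [0, 12, 0]
    - [0, 12, 0]
    - [0, 12, 0]
    - [0, 12, 0]
    - [0, 12, 0]
    - [0, 0, 0]
  turn: [0, 0, 0, 0, 0, 0, 0, 0, 0, 0, 0, 0]

```text
time_s: 8.95
ee_pos: [0.588, 0.05, 0.0396]
ee_rot: [0.702, 0.712, 0.001, 0.001]
wrist_force: [-0.3, -0.6, -0.4]
finger_gap: 0.0344
```

Run:
```python
from h import *
import cv2
s=get_state();print(s['ee_pos'],s['wrist_force'],s['finger_gap'])
a=cv2.resize(camera("scene")[150:330,240:440,::-1],(600,540));b=cv2.imwrite("pics/s6.png",a)
```

```text
[0.58798552 0.05002115 0.0396304 ] [-0.27110825 -0.62555516 -0.37201573] 0.03437423897997335
```

View pics/s6.png

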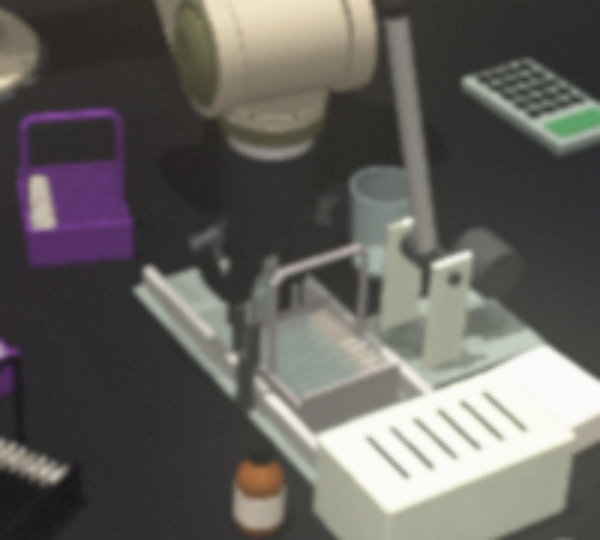

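Run:
```python
import numpy as np
from workcell import *
c=calibration("scene");K,R,t=c["K"],c["R"],c["t"]
def pt(u,v,x):
    d=R.T@np.linalg.inv(K)@[u,v,1];o=-R.T@t
    return (o+d*(x-o[0])/d[0]).round(3)
f=lambda u,v:(240+u/3,150+v/3)
for q in [(375,45),(345,95),(325,100),(175,20),(205,110),(310,155),(225,150)]:
    print(q,[pt(*f(*q),x).tolist() for x in(.56,.59,.62)])
print(pt(*f(395,5),.65),pt(*f(425,240),.65))
```

```text
(375, 45) [[0.56, 0.162, 0.232], [0.59, 0.141, 0.251], [0.62, 0.119, 0.27]]
(345, 95) [[0.56, 0.137, 0.195], [0.59, 0.116, 0.215], [0.62, 0.096, 0.235]]
(325, 100) [[0.56, 0.119, 0.195], [0.59, 0.099, 0.215], [0.62, 0.079, 0.235]]
(175, 20) [[0.56, -0.012, 0.294], [0.59, -0.028, 0.311], [0.62, -0.045, 0.329]]
(205, 110) [[0.56, 0.013, 0.214], [0.59, -0.004, 0.234], [0.62, -0.021, 0.254]]
(310, 155) [[0.56, 0.108, 0.149], [0.59, 0.088, 0.171], [0.62, 0.068, 0.192]]
(225, 150) [[0.56, 0.031, 0.175], [0.59, 0.013, 0.196], [0.62, -0.004, 0.217]]
[0.65  0.112 0.317] [0.65  0.158 0.106]
```

The rack is moving along well. But the wrist housing is close to the raised bar, so I'll measure the clearance from above before going further.

Run:
```python
from h import *
import cv2
s=get_state();print(s['ee_pos'],s['joints'].round(3))
a=camera("top")[120:300,200:400,::-1];cv2.imwrite("pics/t7.png",cv2.resize(a,(800,720),interpolation=cv2.INTER_CUBIC)[:600])
def px(X):
    q=K@(R@np.array(X)+t);q=q[:2]/q[2];return ((q-[200,120])*4).round(0)
for z in(.15,.2,.25,.3,.322): print("bar",z,px([.648-.0131*(.1-(z-.09)*.225),.0606+.1-(z-.09)*.225,z]))
for z in(.2,.25,.3,.35): print("tool",z,px([.588,.05,z]),px([.638,.05,z]),px([.588,.10,z]))
```

```text
[0.58703931 0.05006787 0.03929547] [-0.114  0.684  1.511  0.     0.944 -1.698]
bar 0.15 [261. 297.]
bar 0.2 [273. 277.]
bar 0.25 [287. 255.]
bar 0.3 [302. 231.]
bar 0.322 [309. 219.]
tool 0.2 [444. 395.] [445. 296.] [343. 394.]
tool 0.25 [442. 379.] [443. 275.] [336. 378.]
tool 0.3 [440. 361.] [441. 252.] [329. 360.]
tool 0.35 [437. 341.] [439. 227.] [321. 340.]
```

View pics/t7.png

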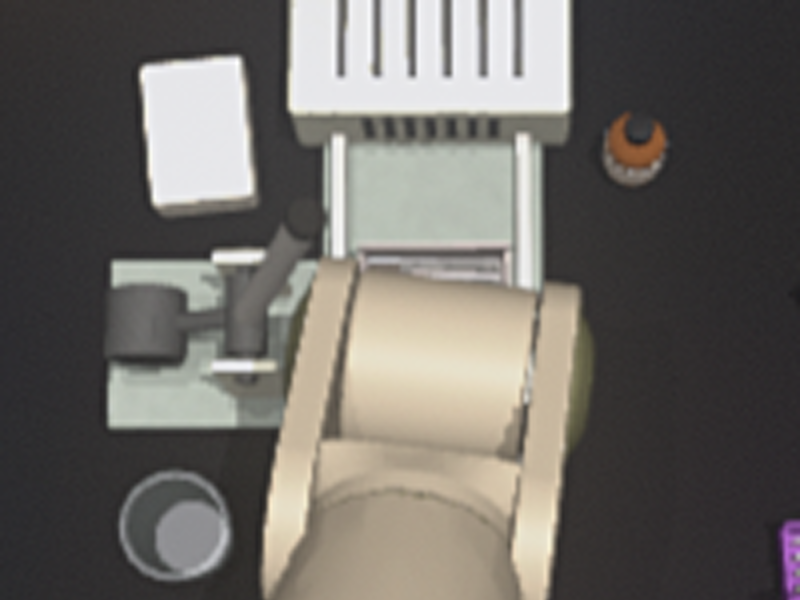

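Top view: the wrist housing is about ±69 mm wide, with its front edge at row 262. The raised bar's right edge is at about column 310–320. Pushing on like this would hit the bar.

The fix is to back off, open the jaws and turn the tool about 55°. One finger then leads by some 50 mm, forward and to the left, while the wrist stays further back and to the right of the bar.

Emit:
carry_out:
  travel:
    - [0, -20, 0]
    - [0, -30, 0]
    - [-8, -20, -10]
    - [-8, 0, -10]
    - [0, 0, 0]
    - [0, 0, 0]
    - [0, 0, 0]
    - [0, 0, 0]
    - [0, 0, 0]
    - [0, 0, 0]
    - [0, 0, 0]
    - [0, 0, 0]
  turn: [0, 0, 0, 0, 0.137, 0.137, 0.137, 0.137, 0.137, 0.137, 0.138, 0]

```text
time_s: 10.25
ee_pos: [0.5169, 0.0328, 0.059]
ee_rot: [0.952, 0.306, 0.001, 0.0]
wrist_force: [0.3, 0.7, -0.0]
finger_gap: 0.0345
```

Emit:
carry_out:
  travel:
    - [0, 0, 0]
    - [0, 0, 0]
    - [0, 0, 0]
    - [0, 0, 0]
    - [0, 0, 0]
    - [0, 0, 0]
  turn: [0, 0, 0, 0, 0, 0]
  grip: 100

```text
time_s: 10.85
ee_pos: [0.5162, 0.033, 0.0583]
ee_rot: [0.952, 0.307, -0.0, 0.0]
wrist_force: [-0.2, 0.3, 0.6]
finger_gap: 0.0857
```

Run:
```python
from h import *
import cv2
s=get_state();print(s['ee_pos'],s['ee_rot'],s['joints'].round(3),s['finger_gap'])
cv2.imwrite("pics/w8.png",camera("wrist")[:,:,::-1])
from scipy.spatial.transform import Rotation as Ro
X=Ro.from_quat(s['ee_rot']).as_matrix()
print(X.round(3)); d=s['ee_pos'][:2]-[.6482,.0606];print("bay",d[0]+.0131*d[1],d[1]-.0131*d[0])
c=calibration("wrist");Hi=np.linalg.inv(c['hand_eye'])
for x in (.0425,.057):
  for y in(-.011,.011):
    for z in(.017,.010,.004):
      q=Hi@[x,y,z,1];u=c['K']@q[:3];print(x,y,z,(u[:2]/u[2]).round(0))
```

```text
[0.51617024 0.03298608 0.05830083] [ 9.51673385e-01  3.07111979e-01 -4.79732403e-06  9.93425781e-06] [-0.163  0.531  1.73  -0.     0.881 -0.787] 0.08568519916694407
[[ 0.811  0.585 -0.   ]
 [ 0.585 -0.811 -0.   ]
 [-0.     0.    -1.   ]]
bay -0.13239149818278986 -0.025884327845477874
0.0425 -0.011 0.017 [412. 293.]
0.0425 -0.011 0.01 [417. 300.]
0.0425 -0.011 0.004 [421. 307.]
0.0425 0.011 0.017 [409. 338.]
0.0425 0.011 0.01 [413. 347.]
0.0425 0.011 0.004 [416. 355.]
0.057 -0.011 0.017 [446. 293.]
0.057 -0.011 0.01 [452. 300.]
0.057 -0.011 0.004 [458. 307.]
0.057 0.011 0.017 [441. 338.]
0.057 0.011 0.01 [446. 347.]
0.057 0.011 0.004 [451. 355.]
```

View pics/w8.png

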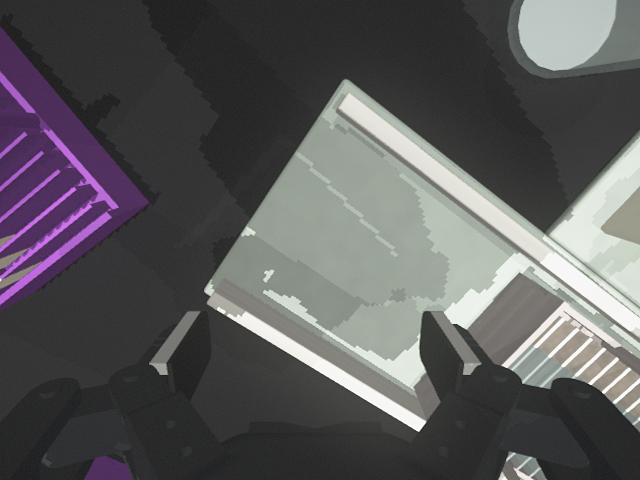

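The open fingertips end about 3 mm ahead of the TCP (tip edge at (421,310)). I'll go down to TCP z of about 0.040: the tip is then 6 mm below the wall top, above the rails, and the gripper body clears the fork.

Emit:
carry_out:
  travel:
    - [0, 0, 9]
    - [0, 0, 9]
    - [8.2, 5.7, 0]
    - [8.2, 5.7, 0]
    - [8.2, 5.7, 0]
    - [8.2, 5.7, 0]
    - [8.2, 5.7, 0]
    - [8.2, 5.7, 0]
    - [8.2, 5.7, 0]
    - [8.2, 5.7, 0]
    - [0, 0, 0]
  turn: [0, 0, 0, 0, 0, 0, 0, 0, 0, 0, 0]

```text
time_s: 12.0
ee_pos: [0.5964, 0.0343, 0.0393]
ee_rot: [0.952, 0.307, -0.0, -0.0]
wrist_force: [-0.4, -0.4, 0.2]
finger_gap: 0.0853
```

Run:
```python
from h import *
import cv2
s=get_state();print(s['ee_pos'],s['wrist_force'])
d=s['ee_pos'][:2]-[.6482,.0606];print("bay",d[0]+.0131*d[1],d[1]-.0131*d[0])
cv2.imwrite("pics/s9.png",camera("scene")[:,:,::-1]);cv2.imwrite("pics/t9.png",camera("top")[:,:,::-1])
# far-wall edge: steel rack colour profile along the lane in the top view between rails
im=cv2.imread("pics/t9.png").astype(int)
for u in(296,308,320):print(u,[int(im[v,u].sum()) for v in range(148,186)])
from math import *
for bx in(.05,.06,.08,.1,.11,.12): 
    q=K@(R@np.array([.648+bx,.0606+.0131*bx,.042])+t);print(bx,(q[:2]/q[2]).round(1))
```

```text
[0.59636079 0.03430356 0.03932953] [-0.43996045 -0.41575533  0.16217651]
bay -0.05218368986283286 -0.02561735068914572
296 [494, 267, 211, 223, 232, 244, 285, 340, 442, 522, 550, 565, 564, 558, 577, 566, 434, 258, 377, 472, 408, 349, 471, 493, 354, 351, 470, 620, 602, 415, 414, 470, 424, 458, 486, 509, 539, 561]
308 [507, 299, 214, 198, 185, 182, 263, 365, 457, 514, 534, 556, 555, 556, 594, 530, 309, 243, 353, 439, 448, 409, 485, 546, 428, 478, 573, 596, 531, 501, 571, 459, 417, 472, 415, 384, 431, 464]
320 [442, 333, 330, 339, 329, 321, 315, 363, 459, 532, 560, 555, 555, 573, 582, 456, 250, 279, 397, 458, 452, 464, 477, 417, 365, 473, 613, 607, 422, 449, 529, 456, 454, 512, 481, 357, 359, 391]
0.05 [307.7 182. ]
0.06 [307.7 177.7]
0.08 [307.7 169.2]
0.1 [307.7 160.8]
0.11 [307.7 156.6]
0.12 [307.7 152.3]
```

Run:
```python
import cv2,numpy as np
a=cv2.imread("pics/t9.png")[135:285,230:362];b=cv2.imread("pics/s9.png")[130:300,270:400]
cv2.imwrite("pics/c9.png",np.hstack([cv2.resize(a,(396,450)),cv2.resize(b,(390,450))]))
```

```text
(no output)
```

View pics/c9.png

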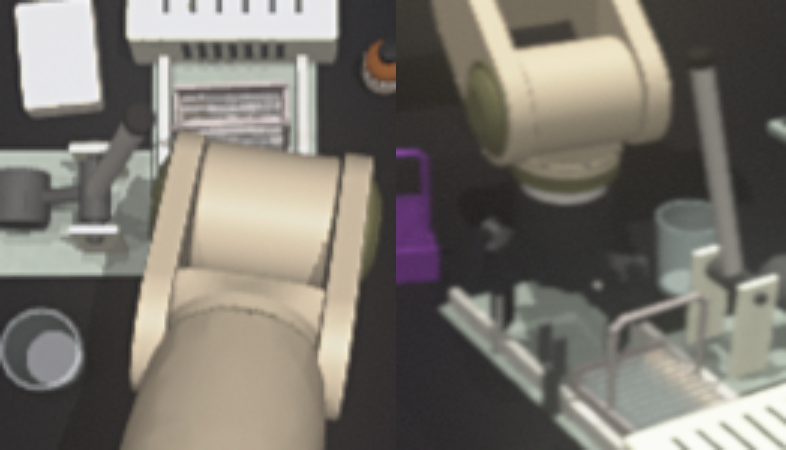

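In the top crop the housing's left cap is at column 153 and the bar tip's right edge at column 148. That's clear by a few mm, so I'll shift 3 mm to the right and go on slowly.

Emit:
carry_out:
  travel:
    - [1.6, 4.8, 0]
    - [3.3, 2.3, 0]
    - [3.3, 2.3, 0]
    - [3.3, 2.3, 0]
    - [2.5, 1.7, 0]
    - [0, 0, 0]
  turn: [0, 0, 0, 0, 0, 0]

```text
time_s: 12.7
ee_pos: [0.6157, 0.0317, 0.0403]
ee_rot: [0.952, 0.307, 0.0, 0.0]
wrist_force: [0.3, 0.1, -1.1]
finger_gap: 0.0853
```

Emit:
carry_out:
  travel:
    - [1.6, 1.1, 0]
    - [1.6, 1.1, 0]
    - [1.6, 1.1, 0]
    - [0, 0, 0]
  turn: [0, 0, 0, 0]

```text
time_s: 13.1
ee_pos: [0.62, 0.032, 0.0401]
ee_rot: [0.952, 0.307, -0.002, -0.001]
wrist_force: [-8.4, 0.1, 4.4]
finger_gap: 0.0854
```

```bash
cat > chk.py <<'E'
from h import *
import cv2
s=get_state();print(s['ee_pos'],s['wrist_force'],s['ft_torque'])
d=s['ee_pos'][:2]-[.6482,.0606];print("bay",d[0]+.0131*d[1],d[1]-.0131*d[0])
im=camera("top");cv2.imwrite("pics/tx.png",im[:,:,::-1]);im=im.astype(int)
for u in(292,296,302,308,314,320,324):print(u,[int(im[v,u].sum()) for v in range(146,166)])
E
python3 chk.py
```

```text
[0.62000568 0.03195872 0.04010382] [-8.39597683  0.09477263  4.4081657 ] [0.05608028 1.16565283 0.09618723]
bay -0.028569520742585966 -0.02827193580553635
292 [702, 678, 518, 288, 194, 176, 173, 194, 399, 507, 384, 253, 399, 451, 349, 355, 546, 571, 362, 371]
296 [703, 675, 494, 273, 206, 217, 227, 259, 483, 533, 313, 261, 471, 518, 362, 389, 497, 476, 345, 359]
302 [703, 681, 501, 252, 183, 165, 186, 371, 473, 373, 258, 322, 395, 386, 417, 552, 572, 429, 378, 534]
308 [703, 678, 505, 300, 215, 186, 255, 493, 516, 273, 255, 382, 453, 400, 441, 525, 499, 391, 458, 599]
314 [704, 650, 437, 326, 312, 318, 481, 544, 379, 256, 328, 409, 402, 425, 543, 543, 415, 396, 580, 616]
320 [703, 651, 441, 333, 332, 397, 495, 444, 260, 282, 375, 436, 448, 462, 467, 419, 351, 484, 575, 448]
324 [703, 672, 497, 295, 226, 236, 279, 297, 362, 474, 530, 569, 582, 567, 565, 571, 587, 554, 496, 406]
```

The right front corner has touched the blower and the rack is skewed about 0.1 rad. Pushing on left of that corner should square it.

Emit:
carry_out:
  travel:
    - [1.6, 1.1, 0]
    - [1.6, 1.1, 0]
    - [0.8, 0.6, 0]
    - [0, 0, 0]
  turn: [0, 0, 0, 0]

```text
time_s: 13.55
ee_pos: [0.6213, 0.0323, 0.0401]
ee_rot: [0.951, 0.308, -0.007, -0.002]
wrist_force: [-32.8, -2.3, 17.9]
finger_gap: 0.0853
```

```bash
python3 chk.py
```

```text
[0.62128986 0.0322803  0.04010746] [-32.78170369  -2.33236781  17.94632217] [0.13407574 4.3578179  0.57996053]
bay -0.027281129360088453 -0.02796717883081286
292 [701, 680, 516, 288, 192, 179, 172, 194, 419, 509, 365, 264, 465, 513, 357, 346, 442, 477, 424, 455]
296 [703, 676, 495, 270, 207, 213, 230, 292, 504, 516, 273, 260, 443, 488, 355, 392, 497, 481, 403, 443]
302 [703, 680, 502, 253, 182, 165, 190, 387, 487, 375, 257, 326, 399, 381, 373, 501, 548, 447, 419, 564]
308 [705, 680, 507, 296, 218, 190, 298, 515, 512, 268, 276, 403, 464, 419, 492, 567, 490, 389, 461, 575]
314 [705, 644, 436, 323, 304, 323, 497, 536, 339, 252, 339, 422, 403, 430, 517, 514, 409, 417, 598, 618]
320 [705, 648, 441, 334, 331, 395, 496, 444, 263, 308, 390, 423, 443, 504, 516, 410, 356, 491, 574, 435]
324 [703, 671, 498, 300, 226, 240, 277, 300, 363, 471, 527, 567, 580, 568, 563, 575, 588, 558, 492, 399]
```

The rack is wedged: fingertip friction stops its rear end from swinging left. I'll ease off and press again lightly, then turn the tool so the fingertip sweeps left while pushing, which needs almost no wrist motion.

Emit:
carry_out:
  travel:
    - [-8.2, -5.7, 0]
    - [0, 0, 0]
    - [2.2, 1.2, 0]
    - [2.2, 1.2, 0]
    - [1.5, 0.9, 0]
    - [1.5, 1, 0]
    - [1.4, 1, 0]
    - [1.4, 1.1, 0]
    - [0, 0, 0]
  turn: [0, 0.1, 0, 0, -0.05, -0.05, -0.05, -0.05, 0]

```text
time_s: 14.5
ee_pos: [0.626, 0.0312, 0.0404]
ee_rot: [0.934, 0.356, -0.003, -0.001]
wrist_force: [-19.1, -4.0, 11.5]
finger_gap: 0.0854
```

```bash
python3 chk.py
```

```text
[0.62599552 0.0311858  0.04037036] [-19.12757375  -4.00986225  11.47573175] [-0.43242309  2.49736387  0.28440948]
bay -0.022589807119749967 -0.029123322936219147
292 [700, 679, 516, 287, 183, 193, 370, 402, 259, 320, 413, 408, 354, 453, 493, 406, 413, 457, 482, 504]
296 [703, 676, 493, 264, 204, 252, 401, 415, 265, 315, 396, 389, 358, 472, 497, 365, 380, 433, 469, 492]
302 [702, 681, 504, 251, 170, 187, 367, 406, 262, 321, 404, 429, 413, 470, 509, 433, 441, 563, 567, 415]
308 [703, 679, 507, 296, 211, 222, 398, 422, 259, 321, 423, 445, 450, 488, 492, 406, 401, 575, 609, 435]
314 [704, 651, 436, 321, 316, 405, 465, 370, 261, 326, 392, 371, 399, 516, 539, 410, 393, 575, 618, 441]
320 [702, 649, 443, 332, 339, 423, 474, 377, 259, 320, 387, 411, 415, 489, 528, 419, 372, 476, 518, 414]
324 [703, 672, 500, 301, 232, 239, 274, 291, 353, 444, 487, 533, 554, 557, 552, 551, 547, 547, 503, 449]
```

The far edge now sits at row ~152 across its whole width, so the rack is square and home. Backing straight off, then up.

Emit:
carry_out:
  travel:
    - [-3, -2.6, 0]
    - [-7.5, -6.6, 0]
    - [-15, -13.1, 0]
    - [-22, -19.5, 0]
    - [-22, -19.5, 0]
    - [-22, -19.5, 0]
    - [0, 0, -40]
    - [0, 0, -40]
    - [0, 0, 0]
    - [0, 0, 0]
    - [0, 0, 0]
  turn: [0, 0, 0, 0, 0, 0, 0, 0, 0, 0, 0]

```text
time_s: 15.65
ee_pos: [0.5057, 0.0318, 0.1192]
ee_rot: [0.935, 0.355, -0.001, -0.0]
wrist_force: [0.6, -0.7, -0.9]
finger_gap: 0.0854
```

Run:
```python
from h import *
import cv2
exec(open("chk.py").read())
a=cv2.imread("pics/t9.png");b=cv2.imread("pics/tx.png");c=cv2.imread("pics/s9.png");d=camera("scene")[:,:,::-1]
t0=cv2.imread("pics/top0.png");s0=cv2.imread("pics/scene0.png")
# bar check: column of dark cap / bar and CW unchanged since t9
for nm,A,B,(r0,r1,c0,c1) in [("bar tip top",a,b,(160,185,255,281)),("bar scene",c,d,(145,215,365,395)),("mailer",t0,b,(130,178,230,266)),("dropper",t0,b,(145,168,348,370)),("beaker",t0,b,(236,268,228,260)),("fork",t0,b,(190,215,336,345))]:
    print(nm,np.abs(A[r0:r1,c0:c1].astype(int)-B[r0:r1,c0:c1]).mean().round(1))
cv2.imwrite("pics/fin.png",np.hstack([cv2.resize(b[135:285,230:362],(396,450)),cv2.resize(d[130:300,270:400],(390,450))]))
```

```text
[0.50568782 0.03175729 0.11924521] [ 0.60783977 -0.6939655  -0.91073491] [ 0.08293007  0.01758247 -0.00634063]
bay -0.14289002334529155 -0.026975797851040297
292 [702, 678, 517, 286, 181, 194, 370, 403, 258, 318, 412, 402, 353, 456, 495, 389, 338, 488, 577, 424]
296 [701, 673, 492, 267, 203, 246, 401, 413, 260, 315, 396, 391, 357, 472, 498, 370, 353, 515, 588, 431]
302 [701, 678, 502, 251, 168, 186, 368, 402, 260, 318, 400, 430, 414, 470, 504, 433, 432, 554, 605, 440]
308 [703, 678, 507, 292, 206, 218, 399, 426, 258, 317, 419, 442, 448, 485, 491, 406, 395, 569, 607, 428]
314 [704, 648, 434, 323, 314, 400, 463, 372, 256, 324, 388, 373, 402, 517, 534, 408, 389, 569, 609, 436]
320 [703, 650, 439, 329, 335, 424, 475, 380, 255, 318, 386, 408, 413, 486, 525, 409, 355, 487, 523, 409]
324 [703, 673, 495, 294, 222, 237, 275, 286, 350, 438, 488, 533, 551, 553, 552, 550, 554, 543, 502, 450]
bar tip top 1.0
bar scene 4.6
mailer 0.7
dropper 1.1
beaker 1.1
fork 42.4
```

The rack hasn't moved since I let go, the bar tip looks the same as before the push, and the bystanders near the bay are in place. The fork patch only differs because the lowered bar was covering it at the start. Handing in.

```bash
python3 -c "
from workcell import *
print(sign_off())"
```

```text
the job is handed in; nothing more can be done
None
```

The barrier arm is up and staying up by itself, and the slide rack is home against the blower box. I handed in at about 16 s of the 58 s; no verdict is reported.

**Barrier:** With the tool pointing down I couldn't get under the bar, so I raised it by pushing the closed fingertips down on the counterweight. The first try slid off its outer side, with about 67 N sideways on the wrist. The second followed the counterweight's arc and worked.

**Rack:** I stopped partway when the wrist housing came close to the raised bar. I turned the tool so that one open finger led, and carried on. The rack wedged about 0.1 rad skewed, with up to 33 N at the wrist, and a sideways sweep of the fingertip squared it.

**Last checks:**
- **Rack:** after I let go, the far edge was level across its width to within about half a pixel. It was at the pixel row expected for the blower face (about ±2 mm).
- **Barrier:** it looked the same as just before the final push. I judged its angle from pictures, as no angle reading is available.
- **Robot:** the wrist force was below 1 N and the gripper was clear of everything.
- **Bystanders:** the mailer, dropper and beaker were unchanged in the top picture. I didn't check the calculator, slide box, marker stand or wash bottle at the end, though the arm worked well away from them.
- **Failed or disagreed:** the fork patch differed from the start picture, because the lowered bar had been covering it. My final picture was refused by the 12-picture limit, so the last checks are pixel comparisons only.

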